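Draw the stuck-in parts drawer out with a draw hook until it latches open

TASK

The small steel parts drawer has been pushed too far into its green case for fingers to reach, so take the wooden-handled draw hook, put its tip through the eye on the drawer's front and, touching the drawer with nothing but the hook, pull it out over the hump you will feel until the catch inside the case drops. Prove the catch with a short steady tug of 15 to 20 N against its stop (the light eye must never take more than 25 N). Then unhook and lay the hook flat on the bench clear of the drawer, which stays open with its contents inside; leave the nail tin, the roll of tape and the tape measure where they are.

Things in the scene. Friction and masses are not known exactly. Their poses are not given: they have to be found in the camera images.
- hook: Draw hook on the bench: flat-sided wooden handle 96 x 24 x 30 mm (long, wide, high), then a 6 mm dark rod. Origin: centre of the handle's underside. Own x runs to the hook end, z up; the rod's axis is 16 mm above the underside and 130 mm ahead turns to own +y as a tip reaching 23 mm, leaning 5 mm back. 0.18 kg. Grip the handle from above across its 24 mm, 60 N or more.
- hook_bite (a point): Crook of the hook: on the axis of the sideways tip, 128.5 mm ahead of the hook's origin, 7.5 mm to own +y, 16 mm above the handle's underside.
- case: Green steel case fixed to the bench, 98 mm wide, 242 deep, 67 high; its front opening is 92 mm wide, from 3 to 64 mm above the bench. Origin: bottom of the front edge, in the middle; own x points into the case, y to its left, z up. Under the top, over the drawer's left rail, hangs a spring catch, 85 to 115 mm behind the front edge; where exactly is not known.
- drawer: Grey steel drawer 86 x 165 x 34 mm, 0.4 to 0.6 kg, loose in the case, 3 mm play each side. Origin: bottom of the front face, middle; axes as the case's. Front face starts 62 to 78 mm inside. Left rail: hump 127 mm behind the front face, open notch, stop lug at 142 mm. Sliding takes 3 to 7 N, the hump 6 to 12 N; on the lug the pull climbs 3 to 5 N per mm.
- drawer_eye (a point): Centre of the upright round brass eye on the drawer's front: 24 mm in front of the face, 29 mm above the bench. The ring stands in the drawer's x-z plane, so its hole, 24 mm across, is entered sideways, along own y; wire 5 mm thick.
- catch (a joint): Spring plunger of the catch (m): 0 while it rides on the drawer's rail, about -0.0015 on the hump, about +0.005 once it has dropped into the notch and holds the drawer open. It drops where 135 to 138 mm behind the drawer's front face is under it.
- bearing: Steel ball bearing, 42 mm across, 15 mm high, lying in the drawer; origin at its underside's centre.
- spark_plug: White spark plug, 66 mm long, lying in the drawer; origin at its underside's centre.
- nail_tin: Open tin of nails, 77 mm across, 36 mm high, standing on top of the case. To be left alone.
- elec_tape: Roll of black tape, 53 mm across, 19 mm high, lying on the bench to the right. To be left alone.
- tape_measure: Black and yellow tape measure, 71 x 82 x 33 mm, lying on the flat black tool case to the left. To be left alone.

How it is judged:
By the outcome, as a careful person would: the job done as asked, in the order asked, and still so for the second after the job is handed in, with the robot touching nothing.
It also fails if it takes over 72 s, if anything falls off the work surface, if the arm or the gripper's body presses on something with over 40 N, if the wrist force passes 120 N, or if a joint passes its speed limit or range.

ROBOT

A 6-joint arm with a two-finger parallel gripper is mounted at the origin on a cart in front of the work surface, level with it; the furniture and walls round the work are solid. World frame = base frame: x ahead of the robot, y to its left, z up, the work surface at z = 0. Lengths are in m, angles in rad, forces in N, time in s.
With the tool pointing down it reaches from about 0.225 to 0.875 m from the base axis. Payload 3.4 kg.
Tool frame: the origin (TCP) lies between the finger pads; the fingertips stand 11 mm ahead of it and the grasp point (between the pads) lies 8 mm behind it; z points along the fingers, y is the line along which they close (so a half turn about z gives the same grasp; the last joint's range is limited). The gripper opens to 85 mm and grips with 20 to 120 N. Pads are 22 mm wide; open, the fingers measure 114 mm over their backs; the gripper's body (76 mm by 85 mm) begins 54 mm behind the grasp point. The pads swing forward as they close: fully open they stand 13 mm farther back than shut.
Start: joints at [1.225, 0.276, 1.505, -0, 1.361, -0.121], TCP at [0.128, 0.561, 0.242] pointing down, gripper open.
Joint ranges: [-2.89, 2.89], [-0.75, 2.08], [0.22, 2.7], [-1.18, 4.32], [0.11, 2.71], [-2.7, 2.7]. Speed limits (rad/s): [2.57, 2.57, 3.14, 3.14, 3.14, 3.14].

INTERFACE

Orientations are given as a unit quaternion [w, x, y, z].
In Python, from rig import manip, imaging gives the robot as it stands. The module is installed in compiled form; this text tells all that it offers.
- The arm moves only by the tool jog_arm, never from a script. Its argument "deltas" is one flat list of numbers, 7 for each row, row after row: the turn, a rotation vector about the world's x, y, z in degrees, then the shift along the world's x, y, z in mm, then the opening, from 0 (shut) to 1 (fully open). In form: [ax, ay, az, tx, ty, tz, gripper, ax, ay, az, tx, ty, tz, gripper, ...]. A call has 1 to 20 rows; each row is the pose to reach, as a shift and turn from the pose commanded when the call began; what a row does not reach only later rows make up. A row lasts 1/10 s, in which the tool goes at most 50 mm and 8.59 degrees, less where a joint would pass 70% of its speed; a pose out of reach is approached as far as the arm can. A call with a gripper value outside its range is refused whole. The fingers move at their own pace and stop on an object; "grip_force" is the grip in N (left out, the last holds). Time passes only in rows, so rows that repeat a pose let the fingers close. It gives the time, the measured TCP pose, the force, the opening and the grip force at its end, in the units of the state.
- manip.get_state(): the state, without advancing time (a new reading comes with each control period).
- imaging.get_image(name): name is "scene" or "top" or "wrist"; returns the picture (420x560x3 uint8, blue, green, red); there is no depth.
- imaging.calibration(name): a dict with "mtx" (3x3 intrinsics, pixels), "cam_to_world" (4x4, takes a point from camera to world coordinates). Camera axes: x right, y down, z forward; pixel columns grow to the right and rows downward; lengths in m; the calibration is good to about 2 mm. A picture is of the moment at which its call begins: read the wrist's pose just before it. calibration takes no time and is no camera call; for the wrist camera it gives the pose at the moment of the call.
- manip.sign_off(): hands the job in; it is judged then, once.
The state is a dict: "clock": time; "qpos": joint angles; "qd": joint speeds; "effort": joint torques, N m; "position": TCP position; "ee_rot": TCP orientation; "contact_force": force on the tool from outside, world axes, zero at the start; "moment": the same for the moment, N m; "width": finger opening in m; "gripper_force": force on a finger pad.
Only numpy, scipy, OpenCV 4.12 (cv2) and the standard library are available. Lean on these libraries where they do the work, as an engineer would, in place of code of your own. Each camera call takes 0.05 s, during which the arm holds its last target. There are 200 camera calls.

## Working session

There is one attempt and no reset: what is moved stays moved. The work goes in short steps, Python scripts to look and compute and a tool call to move; the robot and the scene stay as the last step left them, time stands still between calls to the robot, and variables do not carry over. Pictures are saved under pics/ and viewed, at most 10 in all, crops included, and the job is handed in when it is done.

Besides the shell and the picture viewer there is one more tool, called after ">>>" as name(argument=value, ...) on one line, values as JSON. jog_arm: Moves the arm, as the interface text tells. Its arguments: {"type":"object","properties":{"deltas":{"type":"array"},"grip_force":{"type":"number"}},"required":["deltas"]}

```bash
mkdir -p pics
cat > h.py <<'E'
import numpy as np, cv2
from rig import manip, imaging
def ray(name,u,v,z,cal=None):
    c=cal or imaging.calibration(name); T=np.array(c["cam_to_world"]);K=np.array(c["mtx"])
    d=T[:3,:3]@np.linalg.solve(K,[u,v,1.]);o=T[:3,3]
    return o+d*(z-o[2])/d[2]
def proj(name,p,cal=None):
    c=cal or imaging.calibration(name); T=np.linalg.inv(np.array(c["cam_to_world"]));K=np.array(c["mtx"])
    q=K@(T[:3,:3]@np.array(p)+T[:3,3]);return q[:2]/q[2]
E
python3 - <<'E'
from h import *
for n in("scene","top"):
    im=imaging.get_image(n);cv2.imwrite(f"pics/{n}0.png",im)
    c=imaging.calibration(n);print(n,np.round(c["mtx"],1).tolist(),np.round(c["cam_to_world"],3).tolist())
s=manip.get_state();print(s)
E
```

```text
scene [[490.0, 0.0, 275.0], [0.0, 490.0, 209.7], [0.0, 0.0, 1.0]] [[-0.706, -0.375, 0.601, -0.04], [-0.708, 0.38, -0.595, 0.351], [-0.006, -0.846, -0.534, 0.582], [0.0, 0.0, 0.0, 1.0]]
top [[512.3, 0.0, 286.7], [0.0, 512.3, 216.7], [0.0, 0.0, 1.0]] [[-0.001, -0.984, 0.176, 0.399], [-1.0, 0.0, -0.001, -0.248], [0.001, -0.176, -0.984, 1.008], [0.0, 0.0, 0.0, 1.0]]
{'clock': 0.1, 'qpos': array([ 1.22498964e+00,  2.76551165e-01,  1.50604827e+00,  4.78821869e-05,
        1.36070467e+00, -1.21044438e-01]), 'qd': array([ 0.00220372, -0.00232315, -0.00411612,  0.0018501 , -0.00047387,
        0.00125451]), 'effort': array([ 1.74989473e-03, -4.17700231e+01, -2.46410751e+01,  2.86002405e-04,
        5.58594606e-03, -1.69785415e-05]), 'position': array([0.12800609, 0.56008786, 0.2414985 ]), 'ee_rot': array([-2.20714520e-04,  1.12149661e-01,  9.93690958e-01, -8.27102256e-04]), 'contact_force': array([-0.14965211,  0.82707042, -0.70837555]), 'moment': array([-0.00557957, -0.01885733, -0.02623671]), 'gripper_force': 0.0, 'width': 0.08579232202727716}
```

View pics/top0.png

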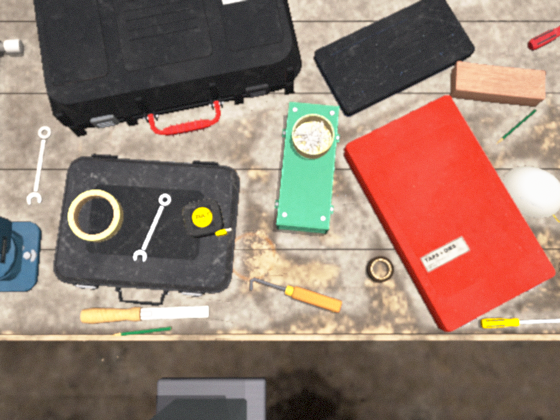

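View pics/scene0.png

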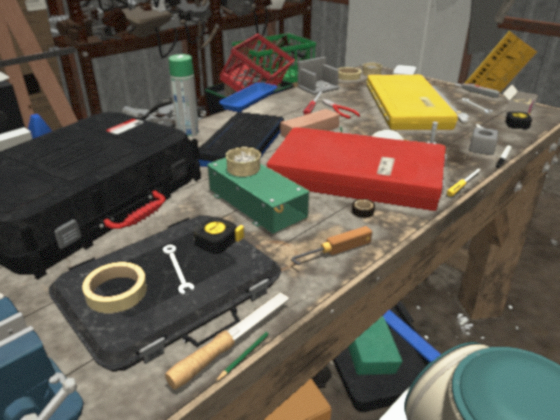

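The top view shows the case (top's front edge near rows 225-232, cols 277-328), the hook (handle ~(313,298), rod end ~(250,283)) and the tape roll at (380,269). The scene view shows the same, with the case's front facing the robot. Next I'll measure with masks.

Run:
```python
from h import *
im=cv2.imread("pics/top0.png");hsv=cv2.cvtColor(im,cv2.COLOR_BGR2HSV)
def big(m):
    cs,_=cv2.findContours(m,cv2.RETR_EXTERNAL,cv2.CHAIN_APPROX_NONE);return max(cs,key=cv2.contourArea)
g=cv2.inRange(hsv,(65,80,40),(95,255,255));c=big(g)
r=cv2.minAreaRect(c);print("case",r)
for p in cv2.boxPoints(r): print(p,ray("top",*p,.067).round(4))
o=cv2.inRange(hsv,(8,140,120),(22,255,255));o[:,:270]=0;o[:,345:]=0;o[:270]=0;o[320:]=0;c=big(o)
r=cv2.minAreaRect(c);print("handle",r)
for p in cv2.boxPoints(r): print(p,ray("top",*p,.03).round(4))
a=cv2.resize(im[215:325,225:365],None,fx=5,fy=5,interpolation=cv2.INTER_CUBIC)
cv2.imwrite("pics/topc.png",a)
s=cv2.imread("pics/scene0.png")
cv2.imwrite("pics/scc.png",cv2.resize(s[140:280,200:390],None,fx=4.2,fy=4.2,interpolation=cv2.INTER_CUBIC))
```

```text
case ((307.13604736328125, 167.1857452392578), (57.30549240112305, 127.60541534423828), 4.969740390777588)
[273.06384 228.26642] [ 0.5455 -0.2236  0.067 ]
[284.11823 101.14072] [ 0.7957 -0.2441  0.067 ]
[341.20825 106.10507] [ 0.7854 -0.355   0.067 ]
[330.15387 233.23077] [ 0.5362 -0.3296  0.067 ]
handle ((315.3298034667969, 298.6128234863281), (52.16352081298828, 12.64871883392334), 18.886085510253906)
[288.60507 296.15436] [ 0.4216 -0.2525  0.03  ]
[292.6993  284.18658] [ 0.444  -0.2603  0.03  ]
[342.05453 301.0713 ] [ 0.4124 -0.3532  0.03  ]
[337.9603  313.03906] [ 0.3902 -0.3451  0.03  ]
```

View pics/topc.png

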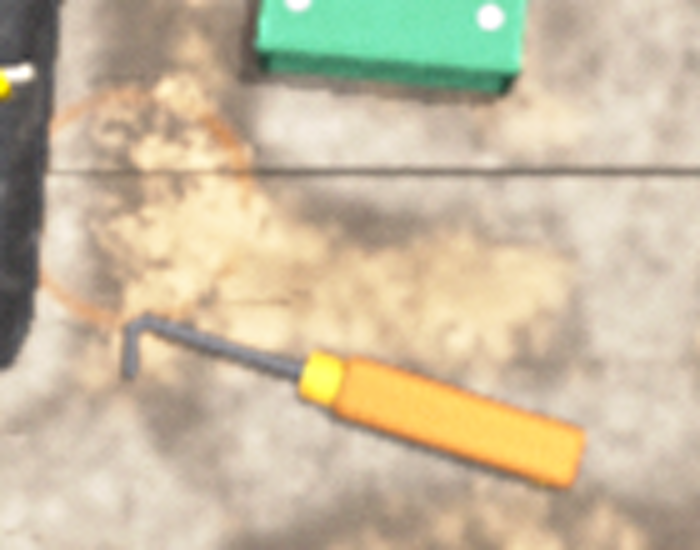

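View pics/scc.png

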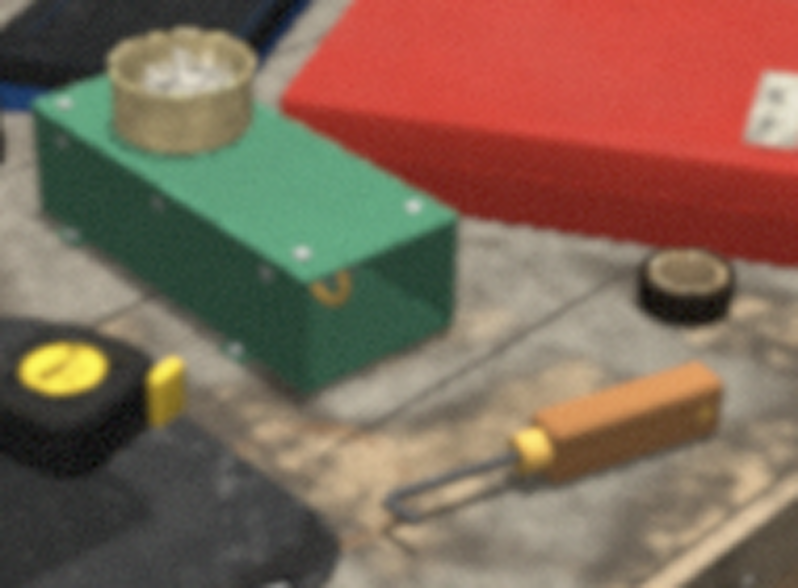

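The top crop shows the hook crook at crop (145,322), tip hanging downwards at (128,375), the handle's orange part at (340-583, 355-490), and the case's top front edge from (260,50) to (520,70). In the scene crop the lower part of the brass eye is visible: ring bottom ~(332,303), left of the dark opening.

Run:
```python
from h import *
cr=lambda x,y:(225+(x+.5)/5-.5,215+(y+.5)/5-.5)
im=cv2.imread("pics/top0.png");hsv=cv2.cvtColor(im,cv2.COLOR_BGR2HSV)
m=cv2.inRange(hsv,(65,80,110),(95,255,255));m[:160]=0
c=max(cv2.findContours(m,0,1)[0],key=cv2.contourArea)
ys,xs=np.nonzero(m)
# side-edge lines & front edge in world z=.067
L=[];R=[]
for y in range(165,215):
    x=xs[ys==y];L.append(ray("top",x.min()-.5,y,.067)[:2]);R.append(ray("top",x.max()+.5,y,.067)[:2])
F=[ray("top",x,ys[xs==x].max()+.5,.067)[:2] for x in range(282,324)]
L,R,F=map(np.array,(L,R,F))
for n,P in(("L",L),("R",R)):
    k=np.polyfit(P[:,0],P[:,1],1);print(n,np.degrees(np.arctan(k[0])),k[0]*.54+k[1])
k=np.polyfit(F[:,1],F[:,0],1);print("F slope deg",np.degrees(np.arctan(-k[0])),"x at y=-.275",k[0]*-.275+k[1],"-.23",k[0]*-.23+k[1])
print("crook",ray("top",*cr(145,322),.016),"tip",ray("top",*cr(128,378),.016))
o=cv2.inRange(hsv,(8,140,120),(20,255,255));o[:,:270]=0;o[:,345:]=0;o[:270]=0;o[320:]=0
r=cv2.minAreaRect(max(cv2.findContours(o,0,1)[0],key=cv2.contourArea));print(r)
print("handle ctr",ray("top",*r[0],.025))
# eye in scene: brass
s=cv2.imread("pics/scene0.png");h=cv2.cvtColor(s,cv2.COLOR_BGR2HSV)
b=cv2.inRange(h,(8,90,60),(30,255,255));b[:,:268]=0;b[:,292:]=0;b[:198]=0;b[218:]=0
ys,xs=np.nonzero(b);print("eye px",[(y,xs[ys==y].min(),xs[ys==y].max()) for y in np.unique(ys)])
```

```text
L -6.3843538660347585 -0.22633724821673482
R -4.511307917815304 -0.32752180183967905
F slope deg -5.967881802990753 x at y=-.275 0.5415269996018631 -.23 0.5462311874513889
crook [ 0.45463429 -0.18521706  0.016     ] tip [ 0.43327619 -0.1789228   0.016     ]
((315.8500061035156, 298.95001220703125), (50.91267013549805, 12.649110794067383), 18.434951782226562)
handle ctr [ 0.41645994 -0.304181    0.025     ]
eye px [(np.int64(205), np.int64(281), np.int64(282)), (np.int64(206), np.int64(280), np.int64(282)), (np.int64(207), np.int64(281), np.int64(282)), (np.int64(208), np.int64(274), np.int64(282)), (np.int64(209), np.int64(274), np.int64(282)), (np.int64(210), np.int64(275), np.int64(282)), (np.int64(211), np.int64(276), np.int64(281)), (np.int64(212), np.int64(278), np.int64(280))]
```

>>> jog_arm(deltas=[0, 0, -8, 24, -72, 0, 0.7, 0, 0, -16, 40, -120, 0, 0.7, 0, 0, -24, 56, -168, 0, 0.7, 0, 0, -32, 72, -216, 0, 0.7, 0, 0, -40, 88, -264, 0, 0.7, 0, 0, -48, 104, -312, 0, 0.7, 0, 0, -56, 120, -360, 0, 0.7, 0, 0, -64, 136, -408, 0, 0.7, 0, 0, -72, 152, -456, 0, 0.7, 0, 0, -80, 168, -504, 0, 0.7, 0, 0, -88, 184, -552, 0, 0.7, 0, 0, -95.6, 200, -600, 0, 0.7, 0, 0, -95.6, 216, -648, 0, 0.7, 0, 0, -95.6, 232, -696, -20, 0.7, 0, 0, -95.6, 248, -744, -50, 0.7, 0, 0, -95.6, 264, -792, -80, 0.7, 0, 0, -95.6, 280, -830, -110, 0.7, 0, 0, -95.6, 289.5, -862, -130, 0.7, 0, 0, -95.6, 289.5, -862, -150, 0.7, 0, 0, -95.6, 289.5, -862, -150, 0.7], grip_force=80)

```text
clock: 2.1
position: [0.4169, -0.3035, 0.0877]
ee_rot: [-0.003, 0.812, 0.583, -0.001]
contact_force: [-0.4, 1.3, -0.2]
width: 0.0595
gripper_force: 0.0
```

Run:
```python
from h import *
s=manip.get_state();print(s["clock"],s["position"],s["ee_rot"],s["width"],s["qpos"].round(2))
c=imaging.calibration("wrist");im=imaging.get_image("wrist");cv2.imwrite("pics/w1.png",im)
print(np.round(c["cam_to_world"],3).tolist())
cal=imaging.calibration("scene");T=np.array(cal["cam_to_world"]);K=np.array(cal["mtx"])
yaw=np.radians(-5.5);ax=np.array([np.cos(yaw),np.sin(yaw),0]);n=np.array([-ax[1],ax[0],0]);O=np.array([.5415,-.277,0])
for uv in((279,213),(282.5,208),(279,210),(275,209)):
    d=T[:3,:3]@np.linalg.solve(K,[*uv,1]);o=T[:3,3];p=o+d*(n@(O-o))/(n@d);print(uv,"into",ax@(p-O),"z",p[2])
t=np.linspace(0,6.283,60)
for e in (.038,.042,.046,.05,.054):
    P=np.array([proj("scene",O+ax*(e+14.5e-3*np.cos(a))+np.array([0,0,.029+.0145*np.sin(a)]),cal) for a in t]);print(e,P.min(0).round(1),P.max(0).round(1))
for q in ([0,.049,.067],[0,-.049,.067],[0,.049,0]): print(proj("scene",O+n*q[1]+np.array([0,0,q[2]]),cal))
```

```text
2.1 [ 0.41690062 -0.3035132   0.08768992] [-0.00288107  0.81224046  0.58331499 -0.00086572] 0.05954062574501565 [-0.76  0.33  1.85 -0.    0.96 -0.44]
[[0.948, -0.304, -0.096, 0.441], [-0.319, -0.909, -0.27, -0.234], [-0.005, 0.287, -0.958, 0.219], [0.0, 0.0, 0.0, 1.0]]
(279, 213) into 0.044654654887622686 z 0.012488486656816122
(282.5, 208) into 0.033025466154388755 z 0.03078963699113768
(279, 210) into 0.04463879514090945 z 0.020146334571094382
(275, 209) into 0.0582043369694903 z 0.016140054078440103
0.038 [276.7 201.3] [285.4 214.1]
0.042 [275.5 200.6] [284.2 213.4]
0.046 [274.3 199.9] [283.  212.6]
0.05 [273.1 199.1] [281.7 211.8]
0.054 [272.  198.4] [280.5 211.1]
[274.39823943 207.71796795]
[310.65330042 191.7607217 ]
[274.60473626 235.34516826]
```

View pics/w1.png

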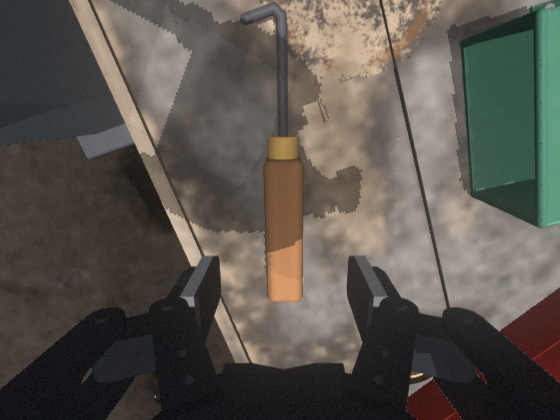

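The wrist view shows the handle between the open fingers (handle px cols 265-302, rows 160-300, crook at (280,12)). It's centred slightly left.

Run:
```python
from h import *
for n,u,v,z in(("fl",267,160,.03),("fr",301,160,.03),("bl",267,293,.03),("br",302,293,.03),("bbl",268,301,.0),("crook",281,12,.016),("rod",283,130,.016),("rod2",282,40,.016)): print(n,ray("wrist",u,v,z).round(4))
```

```text
fl [ 0.4221 -0.2557  0.03  ]
fr [ 0.441  -0.2621  0.03  ]
bl [ 0.3928 -0.339   0.03  ]
br [ 0.4149 -0.3463  0.03  ]
bbl [ 0.3836 -0.3626  0.    ]
crook [ 0.4554 -0.1822  0.016 ]
rod [ 0.4361 -0.2432  0.016 ]
rod2 [ 0.4514 -0.1958  0.016 ]
```

>>> jog_arm(deltas=[0, 0, 0, 0, 0, -30, 0.7, 0, 0, 0, 0, 0, -60, 0.7, 0, 0, 0, 0, 0, -72, 0.7, 0, 0, 0, 0, 0, -73, 0.7, 0, 0, 0, 0, 0, -73, 0.7])

```text
clock: 2.65
position: [0.4182, -0.3014, 0.0205]
ee_rot: [0.001, 0.811, 0.585, 0.0]
contact_force: [0.1, 0.3, 0.5]
width: 0.0598
gripper_force: 0.0
```

>>> jog_arm(deltas=[0, 0, 0, -1, -1, -5, 0.7, 0, 0, 0, -1, -1, -5, 0.3, 0, 0, 0, -1, -1, -5, 0, 0, 0, 0, -1, -1, -5, 0, 0, 0, 0, -1, -1, -5, 0, 0, 0, 0, -1, -1, -5, 0, 0, 0, 0, -1, -1, -5, 0, 0, 0, 0, -1, -1, -5, 0], grip_force=80)

```text
clock: 3.45
position: [0.4171, -0.3028, 0.0151]
ee_rot: [0.001, 0.811, 0.584, 0.0]
contact_force: [-0.1, 0.1, 6.1]
width: 0.0224
gripper_force: 79.2
```

>>> jog_arm(deltas=[0, 0, 0, -10, 0, 20, 0, 0, 0, 0, -30, 0, 50, 0, 0, 0, -8, -57, 0, 60, 0, 0, 0, -16, -57, 0, 60, 0, 0, 0, -24, -57, 0, 60, 0, 0, 0, -32, -57, 0, 60, 0, 0, 0, -40, -57, 0, 60, 0, 0, 0, -48, -57, 0, 60, 0, 0, 0, -56, -57, 0, 60, 0, 0, 0, -64, -57, 0, 60, 0, 0, 0, -72, -57, 0, 50, 0, 0, 0, -77, -57, 0, 30, 0, 0, 0, -77, -57, 0, 13, 0, 0, 0, -77, -57, 0, 13, 0, 0, 0, -77, -57, 0, 13, 0])

```text
clock: 4.95
position: [0.3595, -0.3023, 0.0272]
ee_rot: [-0.0, 0.999, -0.048, -0.0]
contact_force: [1.1, -0.5, -2.3]
width: 0.0228
gripper_force: 78.6
```

Run:
```python
from h import *
s=manip.get_state();print(s["clock"],s["position"],s["ee_rot"],s["width"],s["contact_force"])
c=imaging.calibration("wrist");im=imaging.get_image("wrist");cv2.imwrite("pics/w2.png",im);np.save("w2T.npy",c["cam_to_world"])
print(np.round(c["cam_to_world"],3).tolist())
```

```text
4.95 [ 0.3595009  -0.30225271  0.02718718] [-3.36299397e-04  9.98858974e-01 -4.77544657e-02 -3.83865435e-04] 0.022784204927593064 [ 1.11475345 -0.54690383 -2.27032929]
[[-0.094, -0.953, -0.288, 0.433], [-0.996, 0.09, 0.028, -0.309], [-0.0, 0.289, -0.957, 0.159], [0.0, 0.0, 0.0, 1.0]]
```

View pics/w2.png

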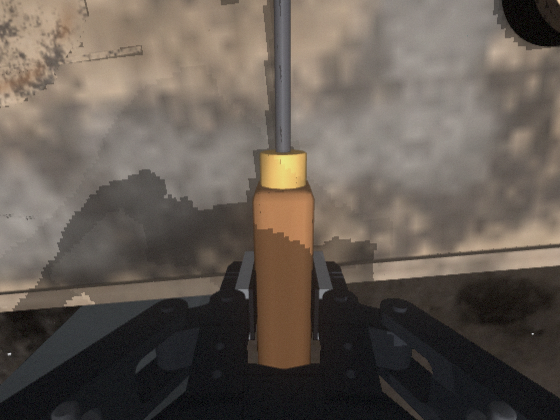

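The wrist view shows the handle squarely held, with the rod straight up the image at col ~283; the eye isn't in sight. I'll check the crook with the fixed cameras.

```bash
cat >> h.py <<'E'
def pair(fn,boxt,boxs,f=5):
    t=imaging.get_image("top");s=imaging.get_image("scene")
    cv2.imwrite("pics/raw_t.png",t);cv2.imwrite("pics/raw_s.png",s)
    a=[cv2.resize(i[b[1]:b[1]+80,b[0]:b[0]+80],None,fx=f,fy=f,interpolation=cv2.INTER_CUBIC) for i,b in((t,boxt),(s,boxs))]
    cv2.imwrite(fn,np.hstack(a))
E
python3 - <<'E'
from h import *
yaw=np.radians(-5.5);ax=np.array([np.cos(yaw),np.sin(yaw),0])
p=np.array([.3595,-.3023,.029])+.13*ax
a=proj("top",p);b=proj("scene",p);print(a,b)
ba=[int(a[0])-40,int(a[1])-40];bb=[int(b[0])-40,int(b[1])-50];print(ba,bb)
pair("pics/p1.png",ba,bb)
E
```

```text
[321.09524719 260.55823388] [323.92461995 217.84236863]
[281, 220] [283, 167]
```

View pics/p1.png

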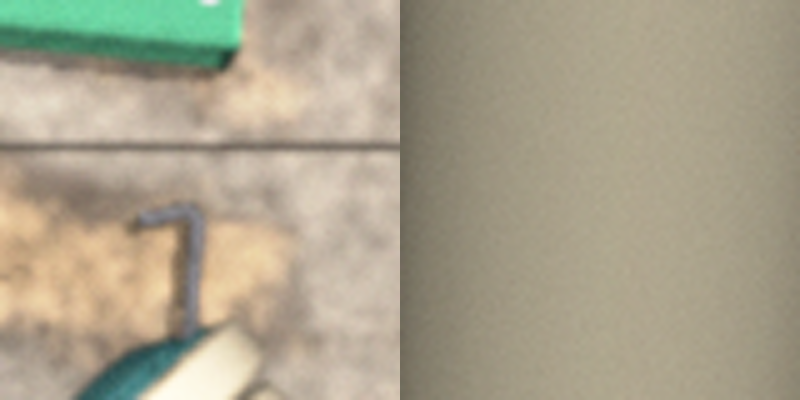

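The top crop shows the crook at crop (193,213), and the rod running to (187,330), so the hook's yaw is about 2° off; the scene view is blocked by the arm. I'll correct the yaw and advance.

>>> jog_arm(deltas=[0, 0, -2, 5, 2, 1, 0, 0, 0, -2, 15, 2, 1, 0, 0, 0, -2, 30, 2, 1, 0, 0, 0, -2, 45, 2, 1, 0, 0, 0, -2, 60, 2, 1, 0, 0, 0, -2, 70, 2, 1, 0, 0, 0, -2, 80, 2, 1, 0, 0, 0, -2, 90, 2, 1, 0, 0, 0, -2, 95, 2, 1, 0, 0, 0, -2, 100, 2, 1, 0, 0, 0, -2, 100, 2, 1, 0])

```text
clock: 6.2
position: [0.4601, -0.3006, 0.0283]
ee_rot: [0.0, 0.998, -0.065, 0.0]
contact_force: [-0.5, 0.1, -1.2]
width: 0.0224
gripper_force: 78.6
```

Run:
```python
from h import *
s=manip.get_state();print(s["clock"],s["position"],s["ee_rot"],s["width"],s["contact_force"])
t=imaging.get_image("top");s=imaging.get_image("scene")
a=cv2.resize(t[190:290,260:360],(400,400),interpolation=cv2.INTER_CUBIC);b=cv2.resize(s[160:260,240:340],(400,400),interpolation=cv2.INTER_CUBIC)
cv2.imwrite("pics/p2.png",np.hstack([a,b]))
```

```text
6.2 [ 0.46014211 -0.30055391  0.0283087 ] [ 1.38547277e-04  9.97876975e-01 -6.51268883e-02  1.11133815e-04] 0.022371057563020904 [-0.48074115  0.0780243  -1.20568848]
```

View pics/p2.png

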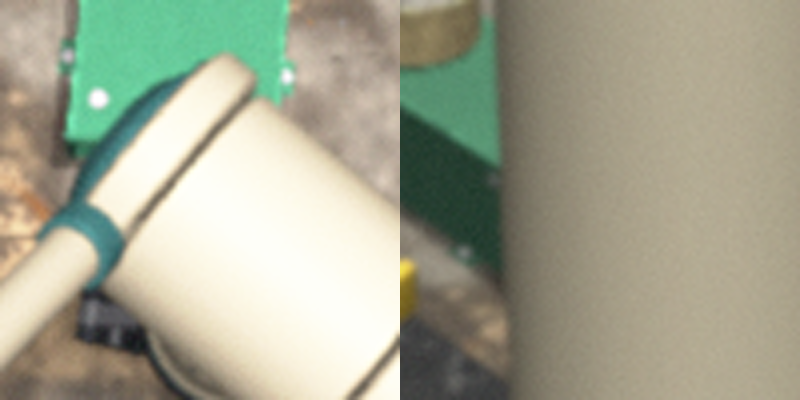

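Both views are blocked by the arm here (the gripper covers the opening). No contact so far, so I'll insert by feel.

>>> jog_arm(deltas=[0, 0, 0, 0.3, 3, 0, 0, 0, 0, 0, 0.6, 6, 0, 0, 0, 0, 0, 0.9, 9, 0, 0, 0, 0, 0, 1.1, 11, 0, 0, 0, 0, 0, 1.3, 13, 0, 0, 0, 0, 0, 1.3, 13, 0, 0])

```text
clock: 6.9
position: [0.4614, -0.2872, 0.0285]
ee_rot: [0.0, 0.998, -0.065, 0.0]
contact_force: [2.4, 0.8, -0.6]
width: 0.0225
gripper_force: 78.7
```

>>> jog_arm(deltas=[0, 0, 0, 0.3, 3, 0, 0, 0, 0, 0, 0.6, 6, 0, 0, 0, 0, 0, 0.9, 9, 0, 0, 0, 0, 0, 1, 10, 0, 0, 0, 0, 0, 1, 10, 0, 0, 0, 0, 0, 1, 10, 0, 0])

```text
clock: 7.5
position: [0.462, -0.2775, 0.0283]
ee_rot: [0.0, 0.998, -0.065, -0.0]
contact_force: [0.2, -1.3, -1.4]
width: 0.0228
gripper_force: 78.6
```

>>> jog_arm(deltas=[0, 0, 0, -2, 0.2, 0, 0, 0, 0, 0, -4, 0.4, 0, 0, 0, 0, 0, -6, 0.6, 0, 0, 0, 0, 0, -8, 0.8, 0, 0, 0, 0, 0, -10, 1, 0, 0, 0, 0, 0, -12, 1.2, 0, 0])

```text
clock: 8.1
position: [0.4525, -0.2772, 0.0287]
ee_rot: [0.001, 0.998, -0.066, 0.003]
contact_force: [6.0, 0.7, -5.2]
width: 0.023
gripper_force: 78.4
```

>>> jog_arm(deltas=[0, 0, 0, -2, 0.2, 0, 0, 0, 0, 0, -4, 0.4, 0, 0, 0, 0, 0, -6, 0.6, 0, 0, 0, 0, 0, -8, 0.8, 0, 0, 0, 0, 0, -10, 1, 0, 0, 0, 0, 0, -13, 1.3, 0, 0, 0, 0, 0, -16, 1.6, 0, 0, 0, 0, 0, -19, 1.9, 0, 0])

```text
clock: 8.9
position: [0.4335, -0.2755, 0.0287]
ee_rot: [0.001, 0.998, -0.066, 0.003]
contact_force: [7.0, -0.2, -5.0]
width: 0.0228
gripper_force: 78.5
```

>>> jog_arm(deltas=[0, 0, 0, -3, 0.3, -0.5, 0, 0, 0, 0, -6, 0.6, -1, 0, 0, 0, 0, -9, 0.9, -1.5, 0, 0, 0, 0, -12, 1.2, -2, 0, 0, 0, 0, -15, 1.5, -2, 0, 0, 0, 0, -18, 1.8, -2, 0, 0, 0, 0, -21, 2.1, -2, 0, 0, 0, 0, -24, 2.4, -2, 0, 0, 0, 0, -27, 2.7, -2, 0, 0, 0, 0, -30, 3, -2, 0, 0, 0, 0, -33, 3.3, -2, 0, 0, 0, 0, -36, 3.6, -2, 0, 0, 0, 0, -38, 3.8, -2, 0, 0, 0, 0, -40, 4, -2, 0])

```text
clock: 10.3
position: [0.395, -0.2728, 0.0275]
ee_rot: [0.002, 0.998, -0.066, 0.004]
contact_force: [8.7, 0.4, -1.9]
width: 0.0228
gripper_force: 78.7
```

>>> jog_arm(deltas=[0, 0, 0, -2, 0.2, -0.5, 0, 0, 0, 0, -4, 0.4, -0.5, 0, 0, 0, 0, -6, 0.6, -0.5, 0, 0, 0, 0, -8, 0.8, -0.5, 0, 0, 0, 0, -10, 1, -0.5, 0, 0, 0, 0, -12, 1.2, -0.5, 0, 0, 0, 0, -14, 1.4, -0.5, 0, 0, 0, 0, -16, 1.6, -0.5, 0, 0, 0, 0, -17, 1.7, -0.5, 0, 0, 0, 0, -18, 1.8, -0.5, 0])

```text
clock: 11.3
position: [0.3773, -0.2713, 0.0272]
ee_rot: [0.003, 0.998, -0.066, 0.005]
contact_force: [8.9, -0.3, -1.3]
width: 0.0227
gripper_force: 78.8
```

>>> jog_arm(deltas=[0, 0, 0, -1, 0.1, 0, 0, 0, 0, 0, -2, 0.2, 0, 0, 0, 0, 0, -3, 0.3, 0, 0, 0, 0, 0, -4, 0.4, 0, 0, 0, 0, 0, -5, 0.5, 0, 0])

```text
clock: 11.8
position: [0.3723, -0.2709, 0.0272]
ee_rot: [0.003, 0.998, -0.066, 0.005]
contact_force: [8.1, 0.3, -2.2]
width: 0.0223
gripper_force: 78.8
```

>>> jog_arm(deltas=[0, 0, 0, -1, 0.1, 0, 0, 0, 0, 0, -2, 0.2, 0, 0, 0, 0, 0, -3, 0.3, 0, 0, 0, 0, 0, -4, 0.4, 0, 0])

```text
clock: 12.2
position: [0.3683, -0.2704, 0.0272]
ee_rot: [0.003, 0.998, -0.066, 0.005]
contact_force: [9.7, -0.1, -0.9]
width: 0.0228
gripper_force: 78.8
```

>>> jog_arm(deltas=[0, 0, 0, -1, 0.1, 0, 0, 0, 0, 0, -2, 0.2, 0, 0, 0, 0, 0, -3, 0.3, 0, 0])

```text
clock: 12.5
position: [0.3653, -0.2702, 0.0272]
ee_rot: [0.003, 0.998, -0.066, 0.005]
contact_force: [9.0, 0.1, -1.6]
width: 0.0228
gripper_force: 78.8
```

>>> jog_arm(deltas=[0, 0, 0, -1, 0.1, 0, 0, 0, 0, 0, -2, 0.2, 0, 0, 0, 0, 0, -3, 0.3, 0, 0])

```text
clock: 12.8
position: [0.3623, -0.2699, 0.0272]
ee_rot: [0.003, 0.998, -0.066, 0.005]
contact_force: [8.7, -0.5, -1.7]
width: 0.023
gripper_force: 78.9
```

>>> jog_arm(deltas=[0, 0, 0, -1, 0.1, 0, 0, 0, 0, 0, -2, 0.2, 0, 0, 0, 0, 0, -3, 0.3, 0, 0])

```text
clock: 13.1
position: [0.3606, -0.27, 0.0274]
ee_rot: [0.003, 0.998, -0.066, 0.006]
contact_force: [14.2, 2.2, -3.1]
width: 0.0227
gripper_force: 78.7
```

>>> jog_arm(deltas=[0, 0, 0, -1, 0.1, 0, 0])

```text
clock: 13.2
position: [0.3595, -0.2699, 0.0273]
ee_rot: [0.003, 0.998, -0.066, 0.006]
contact_force: [11.5, 0.9, -2.9]
width: 0.0229
gripper_force: 78.7
```

>>> jog_arm(deltas=[0, 0, 0, -1, 0.1, 0, 0])

```text
clock: 13.3
position: [0.3578, -0.2695, 0.0272]
ee_rot: [0.003, 0.998, -0.066, 0.005]
contact_force: [8.6, -0.1, -1.9]
width: 0.0228
gripper_force: 78.8
```

>>> jog_arm(deltas=[0, 0, 0, -1, 0.1, 0, 0])

```text
clock: 13.4
position: [0.3563, -0.2693, 0.0272]
ee_rot: [0.003, 0.998, -0.066, 0.005]
contact_force: [7.9, -0.8, -1.6]
width: 0.0222
gripper_force: 78.9
```

>>> jog_arm(deltas=[0, 0, 0, -1, 0.1, 0, 0, 0, 0, 0, -2, 0.2, 0, 0, 0, 0, 0, -3, 0.3, 0, 0, 0, 0, 0, -4, 0.4, 0, 0])

```text
clock: 13.8
position: [0.3508, -0.2683, 0.027]
ee_rot: [0.002, 0.998, -0.066, 0.003]
contact_force: [2.6, -1.2, -0.3]
width: 0.0226
gripper_force: 79.1
```

>>> jog_arm(deltas=[0, 0, 0, -1, 0.1, 0, 0, 0, 0, 0, -2, 0.2, 0, 0])

```text
clock: 14.0
position: [0.3466, -0.2665, 0.0262]
ee_rot: [0.001, 0.998, -0.065, 0.001]
contact_force: [3.2, -0.3, -1.6]
width: 0.0227
gripper_force: 79.0
```

>>> jog_arm(deltas=[0, 0, 0, -1, 0.1, 0, 0, 0, 0, 0, -2, 0.2, 0, 0])

```text
clock: 14.2
position: [0.3457, -0.2665, 0.0262]
ee_rot: [0.001, 0.998, -0.066, 0.002]
contact_force: [9.5, 1.4, -2.4]
width: 0.0227
gripper_force: 78.9
```

>>> jog_arm(deltas=[0, 0, 0, -1, 0.1, 0, 0])

```text
clock: 14.3
position: [0.3455, -0.2667, 0.0263]
ee_rot: [0.001, 0.998, -0.066, 0.003]
contact_force: [12.7, 1.2, -1.9]
width: 0.0226
gripper_force: 78.8
```

>>> jog_arm(deltas=[0, 0, 0, -1, 0.1, 0, 0, 0, 0, 0, -1, 0.1, 0, 0])

```text
clock: 14.5
position: [0.3453, -0.267, 0.0265]
ee_rot: [0.001, 0.998, -0.066, 0.004]
contact_force: [13.0, 1.5, -2.4]
width: 0.0228
gripper_force: 78.8
```

>>> jog_arm(deltas=[0, 0, 0, -1, 0.1, 0, 0, 0, 0, 0, -1, 0.1, 0, 0])

```text
clock: 14.7
position: [0.3453, -0.2673, 0.0267]
ee_rot: [0.002, 0.998, -0.066, 0.004]
contact_force: [13.8, 1.2, -2.5]
width: 0.0231
gripper_force: 78.9
```

>>> jog_arm(deltas=[0, 0, 0, -1.5, 0.1, 0, 0, 0, 0, 0, -1.5, 0.1, 0, 0])

```text
clock: 14.9
position: [0.3451, -0.2678, 0.027]
ee_rot: [0.002, 0.998, -0.066, 0.006]
contact_force: [18.4, 2.1, -3.5]
width: 0.0222
gripper_force: 78.9
```

>>> jog_arm(deltas=[0, 0, 0, -1, 0.1, 0, 0, 0, 0, 0, -1, 0.1, 0, 0])

```text
clock: 15.1
position: [0.345, -0.2681, 0.0271]
ee_rot: [0.003, 0.998, -0.066, 0.007]
contact_force: [20.9, 3.0, -2.5]
width: 0.0227
gripper_force: 78.9
```

>>> jog_arm(deltas=[0, 0, 0, 1.2, -0.1, 0, 0, 0, 0, 0, 1.2, -0.1, 0, 0, 0, 0, 0, 1.2, -0.1, 0, 0])

```text
clock: 15.4
position: [0.3451, -0.2676, 0.0269]
ee_rot: [0.002, 0.998, -0.066, 0.005]
contact_force: [17.8, 1.7, -2.7]
width: 0.0231
gripper_force: 78.8
```

>>> jog_arm(deltas=[0, 0, 0, 0, 0, 0, 0, 0, 0, 0, 0, 0, 0, 0, 0, 0, 0, 0, 0, 0, 0])

```text
clock: 15.7
position: [0.3451, -0.2677, 0.0269]
ee_rot: [0.002, 0.998, -0.066, 0.005]
contact_force: [18.2, 2.7, -3.0]
width: 0.0228
gripper_force: 78.8
```

>>> jog_arm(deltas=[0, 0, 0, 0, 0, 0, 0, 0, 0, 0, 0, 0, 0, 0, 0, 0, 0, 0, 0, 0, 0, 0, 0, 0, 0, 0, 0, 0, 0, 0, 0, 0, 0, 0, 0])

```text
clock: 16.2
position: [0.3451, -0.2677, 0.0269]
ee_rot: [0.002, 0.998, -0.066, 0.006]
contact_force: [17.2, 2.3, -2.8]
width: 0.0228
gripper_force: 78.8
```

>>> jog_arm(deltas=[0, 0, 0, 2, -0.2, 0, 0, 0, 0, 0, 4, -0.4, 0, 0, 0, 0, 0, 6, -0.6, 0, 0, 0, 0, 0, 8, -0.8, 0, 0, 0, 0, 0, 10, -1, 0, 0, 0, 0, 0, 10, -1, 0, 0])

```text
clock: 16.8
position: [0.3486, -0.2654, 0.0253]
ee_rot: [-0.001, 0.998, -0.065, -0.001]
contact_force: [-0.3, 0.2, -2.0]
width: 0.0229
gripper_force: 78.9
```

>>> jog_arm(deltas=[0, 0, 0, 2, -0.2, 1, 0, 0, 0, 0, 4, -0.4, 2, 0, 0, 0, 0, 5, -0.5, 2, 0, 0, 0, 0, 5, -0.5, 2, 0])

```text
clock: 17.2
position: [0.3548, -0.2668, 0.0279]
ee_rot: [0.0, 0.998, -0.065, 0.0]
contact_force: [-0.2, -0.5, -2.0]
width: 0.0228
gripper_force: 78.9
```

>>> jog_arm(deltas=[0, 0, 0, -0.3, -3, 0, 0, 0, 0, 0, -0.6, -6, 0, 0, 0, 0, 0, -0.9, -9, 0, 0, 0, 0, 0, -1, -10, 0, 0])

```text
clock: 17.6
position: [0.3537, -0.2773, 0.0278]
ee_rot: [0.0, 0.998, -0.065, 0.0]
contact_force: [0.2, 0.4, -2.1]
width: 0.0226
gripper_force: 78.9
```

>>> jog_arm(deltas=[0, 0, 0, -0.5, -5, 0, 0, 0, 0, 0, -1, -10, 0, 0, 0, 0, 0, -1.5, -15, 0, 0, 0, 0, 0, -2, -20, 0, 0, 0, 0, 0, -2.5, -25, 0, 0, 0, 0, 0, -2.5, -25, 0, 0, 0, 0, 0, -15, -24, 0, 0, 0, 0, 0, -30, -22, 0, 0, 0, 0, 0, -40, -21, 0, 0, 0, 0, 0, -40, -21, 30, 0, 0, 0, 0, -40, -21, 70, 0, 0, 0, 0, -40, -21, 70, 0])

```text
clock: 18.8
position: [0.3148, -0.3002, 0.1018]
ee_rot: [0.004, 0.998, -0.066, 0.003]
contact_force: [0.7, -1.5, -1.5]
width: 0.0227
gripper_force: 79.2
```

Run:
```python
from h import *
s=manip.get_state();print(s["clock"],s["position"],s["contact_force"])
print("edge",ray("top",320,333,0),"tape",ray("top",380,269,.019))
t=imaging.get_image("top");cv2.imwrite("pics/t3.png",cv2.resize(t[180:350,230:420],None,fx=4,fy=3.5,interpolation=cv2.INTER_CUBIC))
```

```text
18.8 [ 0.3148446  -0.30020278  0.10178208] [ 0.69919112 -1.50477095 -1.46571011]
edge [ 0.3522736  -0.31289716  0.        ] tape [ 0.4734735  -0.42875484  0.019     ]
```

View pics/t3.png

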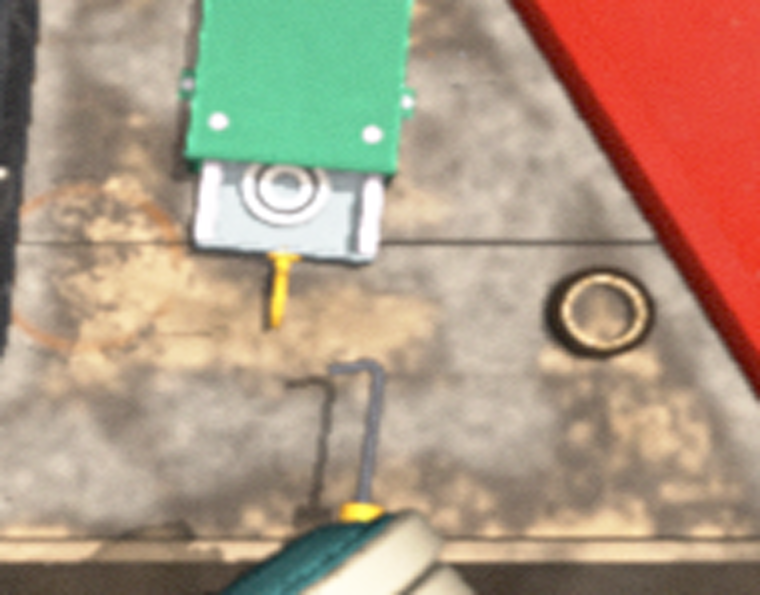

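The drawer is out at crop (195-385, 160-262) with the bearing in it; the eye at (277,300) is free, and the hook is clear at (355,365-500). I'll turn the hook parallel to the bench edge and lay it down.

>>> jog_arm(deltas=[0, 0, 8, 0, -10, 10, 0, 0, 0, 16, 0, -20, 15, 0, 0, 0, 24, 10, -30, 15, 0, 0, 0, 32, 20, -45, 15, 0, 0, 0, 40, 30, -45, 15, 0, 0, 0, 48, 40, -45, 15, 0, 0, 0, 56, 50, -45, 15, 0, 0, 0, 64, 60, -45, 15, 0, 0, 0, 72, 70, -45, 10, 0, 0, 0, 80, 80, -45, 0, 0, 0, 0, 88, 85, -45, -20, 0, 0, 0, 95, 85, -45, -45, 0, 0, 0, 95, 85, -45, -65, 0, 0, 0, 95, 85, -45, -75, 0, 0, 0, 95, 85, -45, -80, 0, 0, 0, 95, 85, -45, -80, 0])

```text
clock: 20.45
position: [0.3981, -0.3424, 0.0171]
ee_rot: [-0.001, 0.722, 0.692, 0.0]
contact_force: [0.2, -0.4, 0.2]
width: 0.0226
gripper_force: 79.0
```

>>> jog_arm(deltas=[0, 0, 0, 0, 0, -1, 0, 0, 0, 0, 0, 0, -1.5, 0, 0, 0, 0, 0, 0, -1.5, 0])

```text
clock: 20.75
position: [0.399, -0.3431, 0.017]
ee_rot: [0.001, 0.722, 0.692, -0.0]
contact_force: [-0.4, 0.8, -1.5]
width: 0.0225
gripper_force: 79.0
```

>>> jog_arm(deltas=[0, 0, 0, 0, 0, -1, 0, 0, 0, 0, 0, 0, -2, 0, 0, 0, 0, 0, 0, -2, 0])

```text
clock: 21.05
position: [0.3989, -0.343, 0.0151]
ee_rot: [0.0, 0.722, 0.692, -0.0]
contact_force: [-1.2, 0.5, 4.4]
width: 0.0225
gripper_force: 80.1
```

On the bench. Release and lift.

>>> jog_arm(deltas=[0, 0, 0, 0, 0, 0, 0.3, 0, 0, 0, 0, 0, 0, 0.5, 0, 0, 0, 0, 0, 0, 0.5, 0, 0, 0, 0, 0, 0, 0.5, 0, 0, 0, 0, 0, 0, 0.5, 0, 0, 0, 0, 0, 0, 0.5, 0, 0, 0, 0, 0, 20, 0.5, 0, 0, 0, 0, 0, 60, 0.5, 0, 0, 0, 0, 0, 110, 0.5, 0, 0, 0, -30, -40, 160, 0.5, 0, 0, 0, -60, -90, 180, 0.5, 0, 0, 0, -90, -130, 180, 0.5, 0, 0, 0, -100, -170, 180, 0.5, 0, 0, 0, -100, -200, 180, 0.5, 0, 0, 0, -100, -200, 180, 0.5, 0, 0, 0, -100, -200, 180, 0.5])

```text
clock: 22.65
position: [0.298, -0.5432, 0.1935]
ee_rot: [-0.001, 0.723, 0.691, 0.001]
contact_force: [-0.4, 0.4, 0.2]
width: 0.0427
gripper_force: 0.0
```

Run:
```python
from h import *
s=manip.get_state();print(s["clock"],s["position"],s["contact_force"],s["width"])
t=imaging.get_image("top");s=imaging.get_image("scene")
a=cv2.resize(t[120:340,170:430],(400,340),interpolation=cv2.INTER_CUBIC);b=cv2.resize(s[120:290,180:380],(400,340),interpolation=cv2.INTER_CUBIC)
cv2.imwrite("pics/end.png",np.hstack([a,b]))
```

```text
22.65 [ 0.2980348  -0.54323399  0.19352989] [-0.35167474  0.40727324  0.242197  ] 0.04269536993327837
```

View pics/end.png

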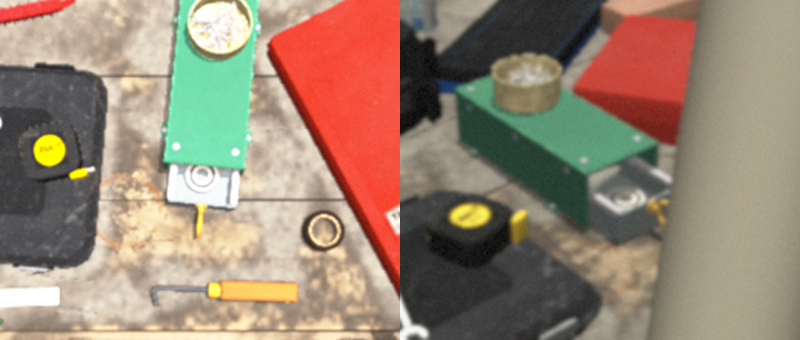

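The final view shows the drawer open with the bearing inside at (200,178), and the hook flat on the bench at (150-298, 292), well clear of it. The nail tin, tape roll and tape measure haven't moved.

```bash
python3 -c "
from rig import manip
print(manip.sign_off())"
```

```text
the job is handed in; nothing more can be done
None
```

The drawer was pulled open over the hump and the catch appears to have dropped, judging by the forces felt; it held a steady tug of about 17–18 N (briefly 20.9 N), the hook lies flat on the bench clear of the drawer, and the job was handed in at about 23 s.

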